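Tip a colour-chip binder out of the tight rack and set it on the reading stand

TASK

The four colour-chip binders stand packed tight in the rack, too close for fingers between them. Tip the blue one forward by its top edge until it leans out on the rack's front rail, then grip it across its thickness near the spine (in the spine half, not the fore-edge half), lift it out and set it down gently on the reading stand by the scale, foot on the ledge and leaning against the back rest, with its front cover (colour chips) facing the robot and so the spine at the robot's left. Leave the other three binders standing in the rack and do not disturb the marker, the toner bottle or the tin lid.

Things in the scene. Friction and masses are not known exactly. Their poses are not given: they have to be found in the camera images.
- binder_blue_center (a point): Centre of the blue colour-chip binder: stiff, 160 mm high, 115 deep from spine to fore edge, 44 thick, 0.27 to 0.47 kg; blue spine, covers and divider edges, card block recessed 2 mm between them. Its axes: z up its height, -x out of the spine, y through the thickness; the front cover, with nine colour chips, is the -y face, the back cover the +y face.
- binder_blue_spine (a point): Middle of the outer face of the blue binder's spine, half-way up: 57.5 mm from its centre along -x; same axes. In the rack the spine looks out of the front; which of the four places is blue's varies.
- binder_blue: The blue binder; origin in the middle of its foot, 80 mm below its centre; same axes. Tipped about the front edge of its foot it balances at about 0.62 rad from upright; beyond that it falls on forward by itself and leans stably on the rack's front rail at about 0.79 rad, its upper half out in front of the row.
- binder_red_center (a point): Centre of the red binder; all binders are of one size and make.
- binder_yellow_center (a point): Centre of the yellow binder.
- binder_green_center (a point): Centre of the green binder.
- binder_rack: Grey sheet-steel binder rack, fixed; origin under its middle on the worktop, front at its -x, y along the row; 190 mm deep, 198 wide. Floor 6 mm up. Binders stand 46 mm apart (2 mm of air between), spines at x = -30 mm, against a back board at x = +87 mm. Back board and sides end 101 mm up: the top 65 mm of the binders is free behind. A 4 mm bead crosses the floor 9 mm before the spines.
- binder_rack_rail (a point): Middle of the rack's front rail, a round steel bar 8 mm thick along the rack's y, 56 mm above the worktop, at x = -86 mm in the rack's axes. The space before, above and behind the rack is free.
- book_stand: Dark steel reading stand, fixed; origin under it on the worktop, x away from the reader, y to the reader's left. Back rest 160 mm wide, leaning back 0.26 rad from upright, only 85 mm high along its slope: a binder's top half stands free of it. Ledge square to it, 58 mm clear between rest and lip, lip 11 mm high; ledge and rest meet 34 mm above the worktop at x = 0.
- book_stand_seat (a point): Where the blue binder's centre lies when it is seated, foot on the ledge and back cover flat against the back rest: on the stand's middle plane, 117 mm above the worktop; axes as the stand's (z vertical).
- marker_red: White marker with a red cap, 140 mm long, 16 mm thick, lying near the stand: bystander.
- toner2: Small dark blue toner bottle with black cap, 42 mm across, 110 mm high, standing behind the stand: bystander.
- tin_lid: Round tin lid, 93 mm across, 7 mm high, lying between stand and rack: bystander.
Not all that is in view belongs to the job. There is more than one size of the part that bears binder_yellow_center; the job needs the larger.

How it is judged:
By the outcome, as a careful person would: the job done as asked, in the order asked, and still so for the second after the job is handed in, with the robot touching nothing.
It also fails if it takes over 61 s, if anything falls off the work surface, if the arm or the gripper's body presses on something with over 40 N, if the wrist force passes 120 N, or if a joint passes its speed limit or range.

ROBOT

A 6-joint arm with a two-finger parallel gripper is mounted at the origin on a cart in front of the work surface, level with it; the furniture and walls round the work are solid. World frame = base frame: x ahead of the robot, y to its left, z up, the work surface at z = 0. Lengths are in m, angles in rad, forces in N, time in s.
With the tool pointing down it reaches from about 0.3 to 0.775 m from the base axis. Payload 14.6 kg.
Tool frame: the origin (TCP) lies midway between the tips of the shut fingers; the grasp point (between the pads) lies 19 mm behind it (ctrl.pinch_z is the distance from the TCP to the grasp point, in m); z points along the fingers, y is the line along which they close (so a half turn about z gives the same grasp; the last joint's range is limited). The gripper opens to 94 mm and grips with 3 to 60 N. Pads are 16 mm wide; open, the fingers measure 119 mm over their backs; the gripper's body (75 mm by 177 mm) begins 78 mm behind the grasp point.
Start: joints at [1.175, 0.3, 1.521, -0, 1.321, -0.067], TCP at [0.178, 0.521, 0.205] pointing down, gripper open.
Joint ranges: [-3.03, 3.03], [-0.79, 2.21], [0.23, 2.52], [-1.04, 4.18], [0, 3.07], [-2.55, 2.55]. Speed limits (rad/s): [2.22, 2.22, 2.57, 3.14, 3.14, 3.14].

INTERFACE

Orientations are given as [roll, pitch, yaw] about the fixed x, y, z axes, in that order (R = Rz(yaw) Ry(pitch) Rx(roll)).
In Python, from station import ctrl gives the robot as it stands.
- The arm moves only by the tool jog_arm, never from a script. Its argument "motion" is a list of rows, each a list of 7 numbers: the shift along the tool's x, y, z in m, then the turn, a rotation vector about the tool's x, y, z in rad, then the opening, from -1 (shut) to 1 (fully open). In form: [[tx, ty, tz, rx, ry, rz, gripper], ...]. A call has 1 to 5 rows; each row shifts and turns the commanded pose from where the row before left it, along the tool's axes as they then stand; what a row does not reach is not made up. A row lasts 1/10 s, in which the tool goes at most 50 mm and 8.59 degrees, less where a joint would pass 70% of its speed; a pose out of reach is approached as far as the arm can. A call is refused whole if a number of a shift passes 0.05 or a number of a turn 0.15, either way. A call with a gripper value outside its range is refused whole. The fingers move at their own pace and stop on an object; "squeeze" is the grip in N (left out, the last holds). Time passes only in rows, so rows that do not move let the fingers close. It gives the time, the measured TCP pose, the force, the opening and the grip force at its end, in the units of the state.
- ctrl.get_obs(): the state, without advancing time (a new reading comes with each control period).
- ctrl.camera(name): name is "scene" or "top" or "wrist"; returns the picture (384x512x3 uint8, red, green, blue); there is no depth.
- ctrl.camera_model(name): a dict with "intrinsics" (3x3 intrinsics, pixels), "rvec" (rotation vector, rad) and "tvec" (3), from world to camera coordinates, as OpenCV has them. Camera axes: x right, y down, z forward; pixel columns grow to the right and rows downward; lengths in m; the calibration is good to about 2 mm. A picture is of the moment at which its call begins: read the wrist's pose just before it. camera_model takes no time and is no camera call; for the wrist camera it gives the pose at the moment of the call.
- ctrl.hand_in(): hands the job in; it is judged then, once.
The state is a dict: "time_s": time; "qpos": joint angles; "joint_vel": joint speeds; "tau": joint torques, N m; "ee_pos": TCP position; "eef_rot": TCP orientation; "force": force on the tool from outside, world axes, zero at the start; "moment": the same for the moment, N m; "grip_width": finger opening in m; "grip_force": force on a finger pad.
Only numpy, scipy, OpenCV 4.12 (cv2) and the standard library are available. Lean on these libraries where they do the work, as an engineer would, in place of code of your own. Each camera call takes 0.05 s, during which the arm holds its last target. There are 200 camera calls.

## Working session

There is one attempt and no reset: what is moved stays moved. The work goes in short steps, Python scripts to look and compute and a tool call to move; the robot and the scene stay as the last step left them, time stands still between calls to the robot, and variables do not carry over. Pictures are saved under pics/ and viewed, at most 10 in all, crops included, and the job is handed in when it is done.

Besides the shell and the picture viewer there is one more tool, called after ">>>" as a command line: name --pt "numbers of a row" for each row, then --argument value for the rest. jog_arm: Moves the arm, as the interface text tells. Its arguments: {"type":"object","properties":{"motion":{"type":"array"},"squeeze":{"type":"number"}},"required":["motion"]}

```bash
mkdir -p pics; cat > h.py <<'E'
import numpy as np, cv2
from scipy.spatial.transform import Rotation as R
from station import ctrl
def cam(n):
    m=ctrl.camera_model(n); return np.array(m["intrinsics"]),R.from_rotvec(np.ravel(m["rvec"])).as_matrix(),np.ravel(m["tvec"])
def snap(n,f):
    im=ctrl.camera(n); cv2.imwrite("pics/"+f,cv2.cvtColor(im,cv2.COLOR_RGB2BGR)); return im
def atz(n,u,v,z):
    K,A,t=cam(n); d=A.T@np.linalg.solve(K,[u,v,1.]); c=-A.T@t; return c+d*(z-c[2])/d[2]
def proj(n,P):
    K,A,t=cam(n); p=(np.atleast_2d(P)@A.T+t)@K.T; return p[:,:2]/p[:,2:]
E
python3 - <<'E'
from h import *
a=snap("scene","s.png");b=snap("top","t.png")
o=ctrl.get_obs()
print({k:np.round(v,3).tolist() for k,v in o.items()})
for n in("scene","top"):
    K,A,t=cam(n);print(n,K[0,0],-A.T@t,A[2])
E
```

```text
{'time_s': 0.1, 'qpos': [1.175, 0.3, 1.522, 0.0, 1.321, -0.067], 'joint_vel': [0.001, -0.001, -0.002, -0.001, -0.001, 0.0], 'tau': [0.0, -53.264, -35.329, 0.071, 0.023, -0.0], 'ee_pos': [0.177, 0.52, 0.205], 'eef_rot': [-3.141, -0.0, 2.813], 'force': [0.147, 0.412, -0.052], 'moment': [-0.03, -0.038, -0.005], 'grip_force': 0.0, 'grip_width': 0.094}
scene 347.22461842030924 [-0.3930626  -0.70829582  0.58887596] [ 0.75093342  0.5148645  -0.41353783]
top 406.40817902152605 [ 0.39350307 -0.08469994  1.2253243 ] [ 0.12838071 -0.0134063  -0.99163434]
```

View pics/s.png

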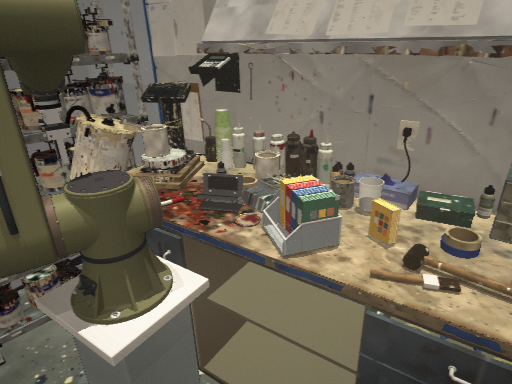

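View pics/t.png

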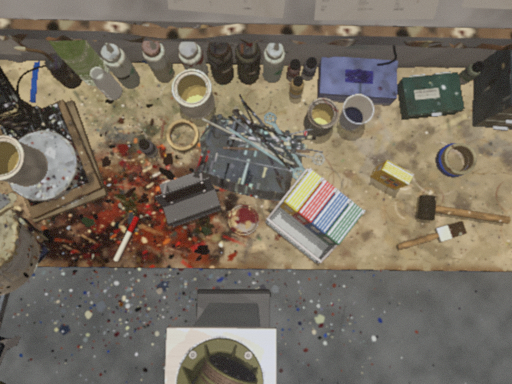

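```bash
python3 - <<'E'
from h import *
t=cv2.imread("pics/t.png");s=cv2.imread("pics/s.png")
a=cv2.resize(t[150:270,255:375],(400,400),interpolation=cv2.INTER_CUBIC)
b=cv2.resize(t[150:270,110:270],(400,300),interpolation=cv2.INTER_CUBIC)
c=cv2.resize(s[160:260,190:350],(400,250),interpolation=cv2.INTER_CUBIC)
o=np.zeros((560,800,3),np.uint8);o[:400,:400]=a;o[:300,400:]=b;o[305:555,400:]=c
cv2.imwrite("pics/c.png",o)
E
```

```text
(no output)
```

View pics/c.png

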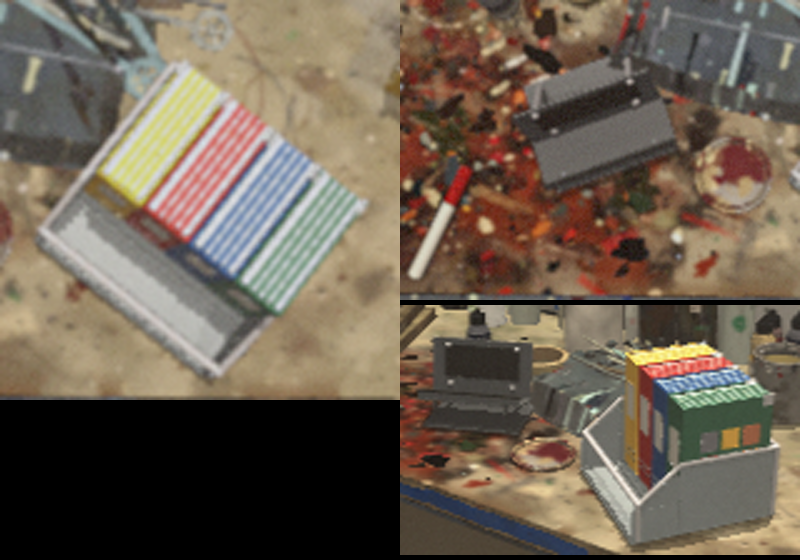

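```bash
cat > fit.py <<'E'
from h import *
from scipy.optimize import least_squares
def w(p,M): 
    c,s=np.cos(p[2]),np.sin(p[2]); M=np.array(M,float); return np.c_[p[0]+c*M[:,0]-s*M[:,1],p[1]+s*M[:,0]+c*M[:,1],M[:,2]]
def fit(M,ob,p0,n="top"):
    r=least_squares(lambda p:(proj(n,w(p,M))-ob).ravel(),p0,x_scale=[.1,.1,.3],loss='soft_l1'); return r.x,r.fun.reshape(-1,2)
E
python3 - <<'E'
from fit import *
M=[[.085,.091,.166],[-.03,.091,.166],[.085,-.091,.166],[-.03,-.091,.166],[.085,-.001,.166],[-.03,-.001,.166],[.085,-.045,.166],[-.03,-.045,.166],[-.086,.099,.058],[-.086,-.099,.058]]
ob=np.array([[185,68],[97,178],[365,207],[278,313],[275,138],[190,243],[318,172],[235,277],[40,235],[218,372]])/3.3333+[255,150]
p,f=fit(M,ob,[.35,-.3,.7]);print("rack",p);print(f.round(1).tolist())
S=[[-.053,.08,.060],[-.053,-.08,.060],[.022,.08,.116],[.022,-.08,.116]]
os=np.array([[153,190],[280,150],[115,115],[240,62]])/2.5+[110,150]
q,g=fit(S,os,[.35,0,.3]);print("stand",q);print(g.round(1).tolist())
np.save("p.npy",[p,q])
s=cv2.imread("pics/s.png");t=cv2.imread("pics/t.png")
for im,n in((s,"scene"),(t,"top")):pass
def wf(n,im,roi):
    x,y,ww,hh,k=roi; im=cv2.resize(im[y:y+hh,x:x+ww],None,fx=k,fy=k,interpolation=cv2.INTER_CUBIC)
    def L(P,col):
        u=(proj(n,P)-[x,y])*k
        cv2.polylines(im,[u.round().astype(int)],True,col,1)
    for yy in(.069,.023,-.023,-.069): L(w(p,[[.085,yy+.022,.166],[-.03,yy+.022,.166],[-.03,yy-.022,.166],[.085,yy-.022,.166]]),(255,0,255))
    L(w(p,[[-.086,.099,.056],[-.086,-.099,.056]]),(255,0,255))
    L(w(q,[[0,.08,.034],[-.056,.08,.049],[-.053,.08,.06],[-.053,-.08,.06],[-.056,-.08,.049],[0,-.08,.034]]),(0,255,0))
    L(w(q,[[0,.08,.034],[.022,.08,.116],[.022,-.08,.116],[0,-.08,.034]]),(0,255,255))
    return im
o=np.zeros((600,800,3),np.uint8)
a=wf("top",t,(140,140,240,130,3.3));b=wf("scene",s,(190,150,170,110,1.5*1.0))
b=wf("scene",s,(190,160,160,100,1.7))
o[:a.shape[0],:a.shape[1]]=a[:600,:800];o[430:430+b.shape[0],:b.shape[1]]=b
cv2.imwrite("pics/w.png",o)
E
```

```text
rack [ 0.46718287 -0.25760847 -0.66038972]
[[-0.3, -1.4], [-0.6, -0.7], [0.7, -0.5], [0.4, 2.4], [0.3, -1.0], [-0.7, 1.7], [0.8, -0.8], [-0.8, 2.1], [-0.6, -0.6], [0.7, 1.8]]
stand [0.52336396 0.09687451 0.43744657]
[[-0.7, -0.8], [-0.1, -7.8], [-0.3, 3.3], [3.4, 0.7]]
```

View pics/w.png

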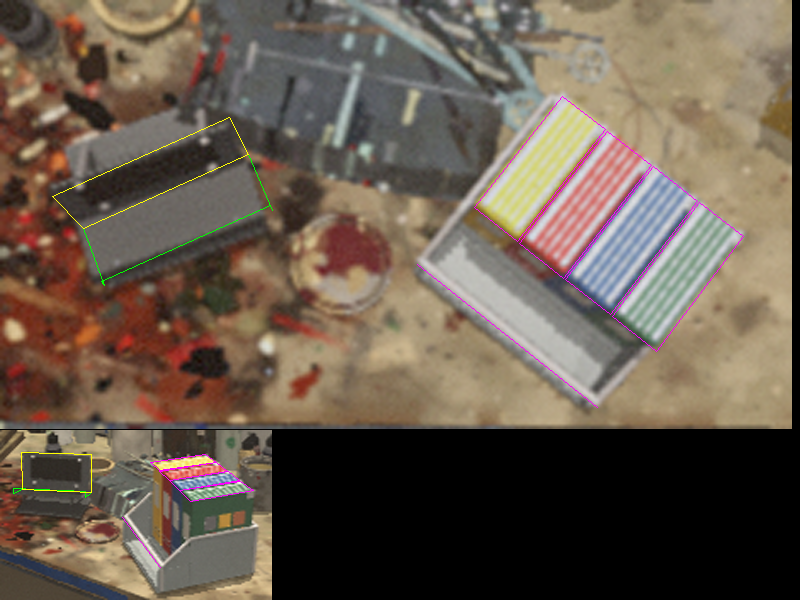

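```bash
cat > mv.py <<'E'
from fit import *
def Rot(y,z):
    y=np.array(y,float);z=np.array(z,float);z/=np.linalg.norm(z);y-=z*(y@z);y/=np.linalg.norm(y)
    return np.c_[np.cross(y,z),y,z]
def down(psi): return Rot([np.cos(psi),np.sin(psi),0],[0,0,-1])
def cur():
    o=ctrl.get_obs(); return np.array(o["ee_pos"]),R.from_euler("xyz",o["eef_rot"]).as_matrix()
def plan(p1,R1,p0=None,R0=None,vmax=.045,wmax=.14,n=None):
    if p0 is None:p0,R0=cur()
    rv=R.from_matrix(R0.T@R1).as_rotvec(); d=R0.T@(np.array(p1)-p0)
    n=n or int(max(np.ceil(np.linalg.norm(d)/vmax),np.ceil(np.linalg.norm(rv)/wmax),1))
    Q=R.from_rotvec(rv/n).as_matrix(); S=sum(np.linalg.matrix_power(Q,i) for i in range(n))
    t=np.linalg.solve(S,d); print(n,"rows",t.round(4).tolist(),(rv/n).round(4).tolist()); return p1,R1
E
python3 - <<'E'
from mv import *
plan([.42,.10,.38],down(.4))
E
```

```text
12 rows [-0.0394, -0.0136, -0.0146] [-0.0001, 0.0, 0.0702]
```

>>> jog_arm --pt "0 0 -0.05 0 0 0 1" --pt "0 0 -0.05 0 0 0 1" --pt "-0.039 -0.0136 -0.008 0 0 0.07 1" --pt "-0.039 -0.0136 -0.008 0 0 0.07 1" --pt "-0.039 -0.0136 -0.008 0 0 0.07 1"

```text
time_s: 0.6
ee_pos: [0.2703, 0.4366, 0.3294]
eef_rot: [-3.141, 0.0, 2.601]
force: [0.8, -0.5, -0.5]
grip_width: 0.0938
grip_force: 0.0
```

>>> jog_arm --pt "-0.039 -0.0136 -0.008 0 0 0.07 1" --pt "-0.039 -0.0136 -0.008 0 0 0.07 1" --pt "-0.039 -0.0136 -0.008 0 0 0.07 1" --pt "-0.039 -0.0136 -0.008 0 0 0.07 1" --pt "-0.039 -0.0136 -0.008 0 0 0.07 1"

```text
time_s: 1.1
ee_pos: [0.3785, 0.2616, 0.3694]
eef_rot: [-3.141, -0.0, 2.25]
force: [1.4, 0.2, 0.2]
grip_width: 0.094
grip_force: 0.0
```

>>> jog_arm --pt "-0.039 -0.0136 0 0 0 0.07 1" --pt "-0.039 -0.0136 0 0 0 0.07 1" --pt "-0.039 -0.0136 0 0 0 0.07 1" --pt "-0.039 -0.0136 0 0 0 0.07 1" --pt "0 0 0 0 0 0 -1"

```text
time_s: 1.6
ee_pos: [0.4177, 0.0998, 0.3693]
eef_rot: [-3.141, 0.001, 1.966]
force: [0.1, 0.6, -0.4]
grip_width: 0.0892
grip_force: 0.0
```

```bash
python3 - <<'E'
from mv import *
print(cur()); snap("wrist","w1.png")
K,A,t=cam("wrist");print(K,-A.T@t,A[2]); import json
np.savez("w1.npz",K=K,A=A,t=t)
p,q=np.load("p.npy")
print(proj("wrist",w(q,[[0,.08,.034],[0,-.08,.034],[.022,.08,.116],[.022,-.08,.116]])))
E
```

```text
(array([0.41771986, 0.09978038, 0.36929219]), array([[-3.84970183e-01,  9.22928980e-01, -2.36861987e-04],
       [ 9.22928841e-01,  3.84969944e-01, -7.04372311e-04],
       [-5.58900873e-04, -4.89769097e-04, -9.99999724e-01]]))
[[311.24501871   0.         248.69745997]
 [  0.         311.24501871 191.5807902 ]
 [  0.           0.           1.        ]] [0.39072445 0.16452562 0.54844411] [ 0.09144369 -0.21943996 -0.97133113]
[[305.87057974 136.73320279]
 [305.52921175 229.1289245 ]
 [332.49888789 140.05802918]
 [329.92650613 248.02586164]]
```

View pics/w1.png

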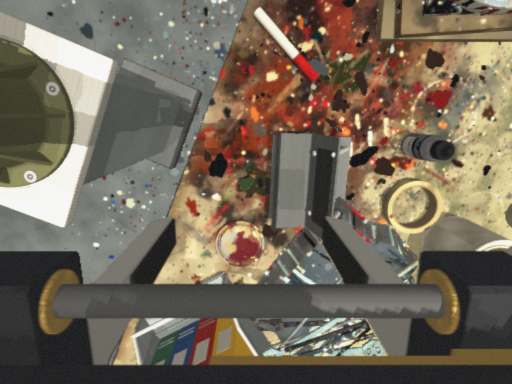

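```bash
python3 - <<'E'
from mv import *
p,q=np.load("p.npy")
im=cv2.imread("pics/w1.png")[120:250,255:365]; k=4.5
a=cv2.resize(im,None,fx=k,fy=k,interpolation=cv2.INTER_CUBIC); a0=a[:, :400].copy()
def L(M,c): cv2.polylines(a,[((proj("wrist",w(q,M))-[255,120])*k).round().astype(int)],True,c,1)
L([[0,.08,.034],[-.056,.08,.049],[-.056,-.08,.049],[0,-.08,.034]],(0,255,0))
L([[-.053,.08,.06],[-.053,-.08,.06]],(255,0,255))
L([[0,.08,.034],[.022,.08,.116],[.022,-.08,.116],[0,-.08,.034]],(0,255,255))
cv2.imwrite("pics/w2.png",np.hstack([a0,a[:,:400]]))
E
```

```text
(no output)
```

View pics/w2.png

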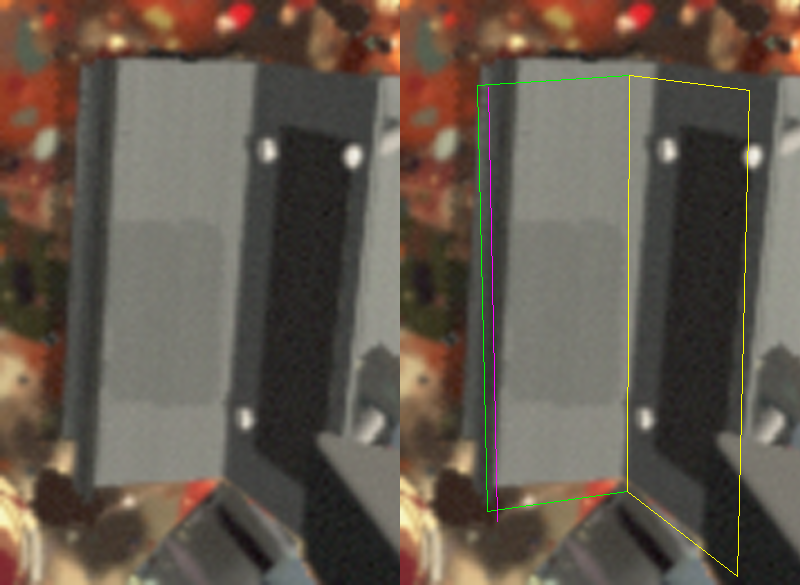

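```bash
python3 - <<'E'
from mv import *
P=np.load("p.npy")
S=[[0,.08,.034],[0,-.08,.034],[-.056,.08,.049],[-.056,-.08,.049],[.022,.08,.116]]
ob=np.array([[255,65],[222,482],[117,62],[97,487],[378,75]])/4.5+[255,120]
q,f=fit(S,ob,P[1],"wrist");print(q,f.round(1).tolist())
P[1]=q;np.save("p.npy",P)
p=P[0]
# tip approach: behind blue fore edge
psi=p[2]+np.pi/2
pr=lambda x,z:w(p,[[x,-.023,z]])[0]
a=plan(pr(.115,.30),down(psi))
plan(pr(.115,.145),down(psi),*a)
print(pr(.115,.145))
E
```

```text
[0.52618584 0.10328778 0.37932545] [[0.3, -0.7], [1.6, -0.6], [-2.6, -0.2], [-2.0, 0.8], [0.8, 0.7]]
11 rows [-0.0401, -0.0149, 0.0063] [-0.0, -0.0, -0.0466]
4 rows [0.0, 0.0, 0.0388] [0.0, 0.0, 0.0]
[ 0.54389572 -0.34631663  0.145     ]
```

>>> jog_arm --pt "-0.04 -0.015 0 0 0 -0.0466 -1" --pt "-0.04 -0.015 0 0 0 -0.0466 -1" --pt "-0.04 -0.015 0 0 0 -0.0466 -1" --pt "-0.04 -0.015 0 0 0 -0.0466 -1" --pt "-0.04 -0.015 0.005 0 0 -0.0466 -1"

```text
time_s: 2.15
ee_pos: [0.4467, -0.1086, 0.3649]
eef_rot: [3.141, 0.001, 2.21]
force: [0.7, 1.3, -0.2]
grip_width: 0.0452
grip_force: 0.0
```

>>> jog_arm --pt "-0.04 -0.015 0.01 0 0 -0.0466 -1" --pt "-0.04 -0.015 0.01 0 0 -0.0466 -1" --pt "-0.04 -0.015 0.01 0 0 -0.0466 -1" --pt "-0.04 -0.015 0.01 0 0 -0.0466 -1" --pt "-0.04 -0.015 0.01 0 0 -0.0466 -1"

```text
time_s: 2.65
ee_pos: [0.5245, -0.3072, 0.3137]
eef_rot: [3.141, -0.0, 2.443]
force: [0.2, 0.7, 0.4]
grip_width: 0.0053
grip_force: 0.0
```

>>> jog_arm --pt "-0.04 -0.015 0.01 0 0 -0.0466 -1" --pt "0 0 0 0 0 0 -1"

```text
time_s: 2.85
ee_pos: [0.5454, -0.3459, 0.2989]
eef_rot: [-3.141, -0.007, 2.487]
force: [0.4, -0.1, -1.0]
grip_width: 0.0005
grip_force: 0.0
```

```bash
python3 - <<'E'
from mv import *
print(cur()); snap("wrist","w3.png"); im=cv2.imread("pics/w3.png")
p=np.load("p.npy")[0]
k=1.5;im=cv2.resize(im,None,fx=k,fy=k,interpolation=cv2.INTER_CUBIC)
for yy in(.069,.023,-.023,-.069): cv2.polylines(im,[(k*proj("wrist",w(p,[[.085,yy+.022,.166],[-.03,yy+.022,.166],[-.03,yy-.022,.166],[.085,yy-.022,.166]]))).round().astype(int)],True,(255,0,255),1)
cv2.imwrite("pics/w4.png",im)
psi=p[2]+np.pi/2
pr=lambda x,z:w(p,[[x,-.023,z]])[0]
plan(pr(.115,.145),down(psi))
E
```

```text
(array([ 0.54541027, -0.3459211 ,  0.29888739]), array([[-7.92999299e-01,  6.09192511e-01, -6.04940784e-03],
       [ 6.09178556e-01,  7.93022272e-01,  4.14280366e-03],
       [ 7.32108011e-03, -3.99929135e-04, -9.99973121e-01]]))
4 rows [-0.0002, -0.0006, 0.039] [-0.0, -0.0013, 0.0012]
```

View pics/w4.png

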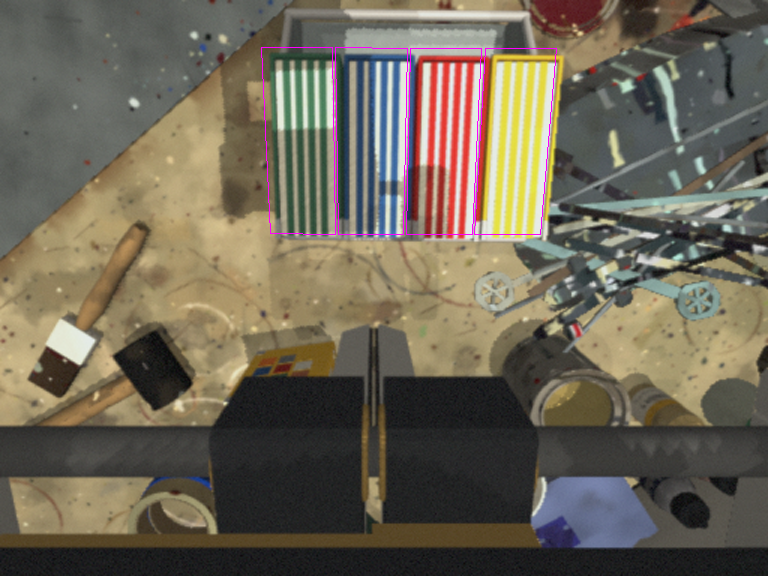

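```bash
python3 - <<'E'
from mv import *
P=np.load("p.npy");p=P[0]; c,s=np.cos(p[2]),np.sin(p[2])
p[0]+=c*.0035-s*.002;p[1]+=s*.0035+c*.002;np.save("p.npy",P)
print(p)
for uv,z in(((378,180),.0),((400,190),0),((385,162),.1),((410,177),.1)):
    a=atz("top",*uv,z);d=a[:2]-p[:2];print(a.round(3),[round(c*d[0]+s*d[1],3),round(-s*d[0]+c*d[1],3)])
psi=p[2]+np.pi/2
pr=lambda x,z:w(p,[[x,-.023,z]])[0]
a=plan(pr(.118,.15),down(psi))
seq=[]
for th in(0,.2,.4,.55,.66,.75):
    X=-.030+.115*np.cos(th)-.148*np.sin(th)+.008; Z=.006+.115*np.sin(th)+.148*np.cos(th)
    print(th,round(X,4),round(Z,4)); a=plan(pr(X,Z),down(psi),*a)
E
```

```text
[ 0.47117386 -0.25817595 -0.66038972]
[ 0.589 -0.47   0.   ] [np.float64(0.223), np.float64(-0.095)]
[ 0.559 -0.537  0.   ] [np.float64(0.24), np.float64(-0.166)]
[ 0.625 -0.46   0.1  ] [np.float64(0.245), np.float64(-0.065)]
[ 0.583 -0.529  0.1  ] [np.float64(0.255), np.float64(-0.145)]
4 rows [-0.0018, -0.0001, 0.0377] [-0.0, -0.0013, 0.0012]
0 0.093 0.154
1 rows [0.025, 0.0, -0.004] [0.0, 0.0, 0.0]
0.2 0.0613 0.1739
1 rows [0.0317, 0.0, -0.0199] [0.0, 0.0, 0.0]
0.4 0.0263 0.1871
1 rows [0.035, -0.0, -0.0132] [0.0, 0.0, 0.0]
0.55 -0.0013 0.1923
1 rows [0.0276, -0.0, -0.0052] [0.0, 0.0, 0.0]
0.66 -0.0219 0.1934
1 rows [0.0206, 0.0, -0.0011] [0.0, 0.0, 0.0]
0.75 -0.0387 0.1927
1 rows [0.0168, -0.0, 0.0007] [0.0, 0.0, 0.0]
```

>>> jog_arm --pt "-0.002 0 0.038 0 0 0 -1" --pt "0 0 0.038 0 0 0 -1" --pt "0 0 0.038 0 0 0 -1" --pt "0 0 0.035 0 0 0 -1" --pt "0 0 0 0 0 0 -1"

```text
time_s: 3.4
ee_pos: [0.5447, -0.3425, 0.1517]
eef_rot: [-3.142, -0.007, 2.487]
force: [0.2, 0.2, -0.2]
grip_width: 0.0005
grip_force: 0.0
```

>>> jog_arm --pt "0.007 0 0 0 0 0 -1" --pt "0.006 0 0 0 0 0 -1" --pt "0.006 0 0 0 0 0 -1" --pt "0.005 0 -0.003 0 0 0 -1" --pt "0.006 0 -0.004 0 0 0 -1"

```text
time_s: 3.9
ee_pos: [0.522, -0.3269, 0.1638]
eef_rot: [3.141, 0.002, 2.485]
force: [1.3, -2.1, 3.6]
grip_width: 0.0002
grip_force: 1.3
```

>>> jog_arm --pt "0.006 0 -0.004 0 0 0 -1" --pt "0.006 0 -0.004 0 0 0 -1" --pt "0.006 0 -0.004 0 0 0 -1" --pt "0.006 0 -0.0025 0 0 0 -1" --pt "0.006 0 -0.0025 0 0 0 -1"

```text
time_s: 4.4
ee_pos: [0.4978, -0.3083, 0.1797]
eef_rot: [-3.142, 0.0, 2.485]
force: [1.8, -0.2, 2.1]
grip_width: 0.0002
grip_force: 0.8
```

```bash
python3 - <<'E'
from mv import *
x,_=cur();p=np.load("p.npy")[0];c,s=np.cos(p[2]),np.sin(p[2]);d=x[:2]-p[:2];print(c*d[0]+s*d[1],-s*d[0]+c*d[1],x[2])
snap("wrist","w5.png")
E
```

```text
0.05177137955856673 -0.023282294244390704 0.1796690897389537
```

View pics/w5.png

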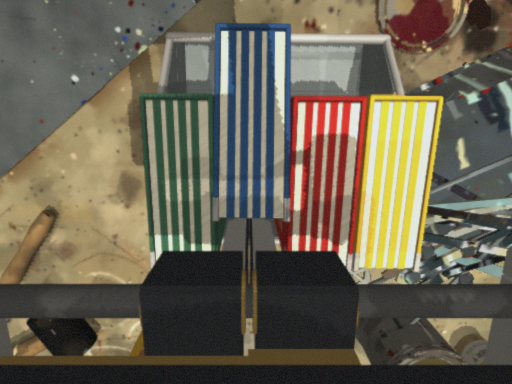

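>>> jog_arm --pt "0.007 0 -0.003 0 0 0 -1" --pt "0.007 0 -0.003 0 0 0 -1" --pt "0.007 0 -0.002 0 0 0 -1" --pt "0.007 0 -0.0015 0 0 0 -1" --pt "0.007 0 -0.001 0 0 0 -1"

```text
time_s: 4.95
ee_pos: [0.47, -0.2869, 0.1902]
eef_rot: [-3.142, 0.0, 2.485]
force: [0.1, -0.6, 1.0]
grip_width: 0.0004
grip_force: 0.4
```

>>> jog_arm --pt "0.006 0 -0.001 0 0 0 -1" --pt "0.006 0 0 0 0 0 -1" --pt "0.006 0 0 0 0 0 -1" --pt "0.005 0 0 0 0 0 -1" --pt "0.005 0 0 0 0 0 -1"

```text
time_s: 5.45
ee_pos: [0.4479, -0.2699, 0.1908]
eef_rot: [-3.142, -0.0, 2.485]
force: [0.1, -0.5, 0.7]
grip_width: 0.0005
grip_force: 0.0
```

>>> jog_arm --pt "0.006 0 0 0 0 0 -1" --pt "0.006 0 0 0 0 0 -1" --pt "0.006 0 0 0 0 0 -1" --pt "0 0 0 0 0 0 -1" --pt "0 0 0 0 0 0 -1"

```text
time_s: 5.95
ee_pos: [0.434, -0.2592, 0.1911]
eef_rot: [-3.142, 0.0, 2.485]
force: [1.0, -0.3, 0.9]
grip_width: 0.0003
grip_force: 0.0
```

```bash
python3 - <<'E'
from mv import *
x,_=cur();p=np.load("p.npy")[0];c,s=np.cos(p[2]),np.sin(p[2]);d=x[:2]-p[:2];print(c*d[0]+s*d[1],-s*d[0]+c*d[1],x[2],ctrl.get_obs()["qpos"])
# after: retract up-back, then to pregrasp: fully clear
psi=p[2]+np.pi/2; th=.79; th_t=.79
f=lambda x,y,z:w(p,[[x,y,z]])[0]
def B(u,d,y=-.023): return f(-.030-u*np.sin(th)+d*np.cos(th),y,.006+u*np.cos(th)+d*np.sin(th))
tz=f(1,0,0)-f(0,0,0); tz=tz*np.sin(th)+np.array([0,0,-np.cos(th)])
Rg=Rot([np.cos(psi),np.sin(psi),0],tz)
up=plan(f(.0,-.023,.31),down(psi))
pre=plan(B(106+0,0)if 0 else B(.106+.12,.036),Rg,*up)
g=plan(B(.106,.036),Rg,*pre)
print(pre[0],g[0])
E
```

```text
-0.02871280507249302 -0.02360487567415794 0.191082256282684 [-6.10825130e-01  2.13407864e-01  1.66399592e+00 -2.28035397e-05
  1.26391285e+00 -1.52547688e+00]
3 rows [-0.0096, 0.0002, -0.0396] [-0.0, 0.0001, 0.0014]
6 rows [0.0333, -0.0, 0.0102] [-0.0, -0.1317, -0.0]
3 rows [-0.0, 0.0, 0.04] [0.0, 0.0, 0.0]
[ 0.32659674 -0.17500165  0.19064176] [ 0.3939172  -0.22729144  0.10618032]
```

```bash
cat > g.py <<'E'
from mv import *
P=np.load("p.npy");p,q=P; psi=p[2]+np.pi/2
f=lambda x,y,z:w(p,[[x,y,z]])[0]
def B(u,d,th=.79,y=-.023,px=-.030): return f(px-u*np.sin(th)+d*np.cos(th),y,.006+u*np.cos(th)+d*np.sin(th))
def Rg(al):
    tz=f(1,0,0)-f(0,0,0); return Rot([np.cos(psi),np.sin(psi),0],tz*np.sin(al)+np.array([0,0,-np.cos(al)]))
E
python3 - <<'E'
from g import *
up=plan(f(-.005,-.023,.31),down(psi))
Rt=Rg(.4); g=B(.124,.035)+.019*Rt[:,2]
pre=plan(g-.12*Rt[:,2],Rt,*up); print(pre[0],g)
E
```

```text
3 rows [-0.0079, 0.0002, -0.0396] [-0.0, 0.0001, 0.0014]
4 rows [0.0355, -0.0, 0.0198] [0.0, -0.1, -0.0]
[ 0.35220128 -0.19488945  0.21116634] [ 0.38910661 -0.22355491  0.10063902]
```

>>> jog_arm --pt "-0.01 0 -0.03 0 0 0 -1" --pt "-0.008 0 -0.045 0 0 0 -1" --pt "-0.006 0 -0.045 0 0 0 -1" --pt "0.035 0 0.02 0 -0.1 0 1" --pt "0.035 0 0.02 0 -0.1 0 1"

```text
time_s: 6.45
ee_pos: [0.4048, -0.2367, 0.273]
eef_rot: [3.141, 0.193, 2.485]
force: [1.1, -0.2, -0.1]
grip_width: 0.0131
grip_force: 0.0
```

>>> jog_arm --pt "0.035 0 0.02 0 -0.1 0 1" --pt "0.035 0 0.02 0 -0.1 0 1" --pt "0 0 0 0 0 0 1" --pt "0 0 0 0 0 0 1"

```text
time_s: 6.85
ee_pos: [0.3565, -0.1995, 0.2164]
eef_rot: [-3.141, 0.385, 2.486]
force: [0.4, -0.7, 0.3]
grip_width: 0.0451
grip_force: 0.0
```

```bash
python3 - <<'E'
from g import *
o=ctrl.get_obs();print(o["ee_pos"],o["qpos"]);
o=[]
a=snap("wrist","w6.png");b=snap("top","t6.png")
a=cv2.imread("pics/w6.png");b=cv2.imread("pics/t6.png")
b=cv2.resize(b[140:290,240:390],(384,384),interpolation=cv2.INTER_CUBIC)
for th,px,c in((.79,-.03,(255,0,255)),(.70,-.039,(0,255,255))):
    M=np.array([B(.16,0,th,-.001,px),B(.16,0,th,-.045,px),B(.16,.115,th,-.045,px),B(.16,.115,th,-.001,px)])
    cv2.polylines(a,[proj("wrist",M).round().astype(int)],True,c,1)
    cv2.polylines(b,[((proj("top",M)-[240,140])*2.56).round().astype(int)],True,c,1)
cv2.imwrite("pics/m6.png",np.hstack([a,b])[:, :800])
Rt=Rg(.4); plan(B(.124,.035)+.019*Rt[:,2],Rt)
E
```

```text
[ 0.35651784 -0.19947447  0.21642802] [-0.58104009 -0.26877894  2.11944064 -0.0358834   0.90720532 -1.47914428]
3 rows [0.0032, 0.0003, 0.0411] [0.0005, -0.0041, 0.0012]
```

View pics/m6.png

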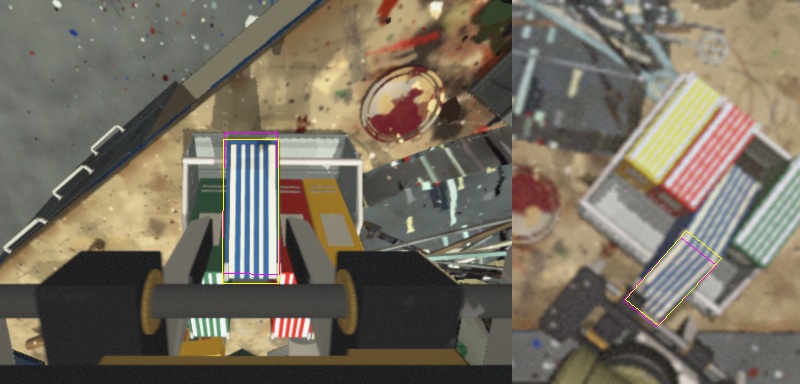

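```bash
python3 - <<'E'
from g import *
_,Rc=cur(); Rt=Rg(.385)
plan(B(.124,.034,.70,-.0232,-.039)+.019*Rt[:,2],Rt,n=4)
E
```

```text
4 rows [0.0017, 0.0002, 0.0298] [0.0004, 0.0007, 0.0009]
```

>>> jog_arm --pt "0.002 0 0 0 0 0 1" --pt "0.0015 0 0 0 0 0 1" --pt "0.001 0 0 0 0 0 1" --pt "0.001 0 0 0 0 0 1" --pt "0 0 0 0 0 0 1"

```text
time_s: 7.45
ee_pos: [0.3528, -0.1966, 0.2142]
eef_rot: [-3.141, 0.385, 2.485]
force: [-0.2, -0.6, -0.1]
grip_width: 0.0921
grip_force: 0.0
```

>>> jog_arm --pt "0 0 0.03 0 0 0 1" --pt "0 0 0.03 0 0 0 1" --pt "0 0 0.03 0 0 0 1" --pt "0 0 0.029 0 0 0 1" --pt "0 0 0 0 0 0 1"

```text
time_s: 7.95
ee_pos: [0.3874, -0.2235, 0.101]
eef_rot: [-3.141, 0.38, 2.485]
force: [-0.6, -0.8, 0.3]
grip_width: 0.094
grip_force: 0.0
```

```bash
python3 - <<'E'
from g import *
o=ctrl.get_obs();print(o["qpos"],o["grip_width"])
x,Rc=cur();g=x-.019*Rc[:,2]; c,s=np.cos(p[2]),np.sin(p[2]);d=g[:2]-p[:2]
X=c*d[0]+s*d[1]+.039;Z=g[2]-.006; th=.70
print("u",-X*np.sin(th)+Z*np.cos(th),"d",X*np.cos(th)+Z*np.sin(th),"y",-s*d[0]+c*d[1])
E
```

```text
[-0.59000591  0.01290934  2.17701142 -0.0461791   0.57344267 -1.47043525] 0.09401454656278091
u 0.12190852490417614 d 0.030098971325271083 y -0.02402540967975549
```

>>> jog_arm --pt "0 0 0 0 0 0 -1" --pt "0 0 0 0 0 0 -1" --pt "0 0 0 0 0 0 -1" --pt "0 0 0 0 0 0 -1" --pt "0 0 0 0 0 0 -1" --squeeze 55

```text
time_s: 8.45
ee_pos: [0.3883, -0.224, 0.1045]
eef_rot: [-3.142, 0.386, 2.485]
force: [-0.5, -0.2, 0.2]
grip_width: 0.0572
grip_force: 0.0
```

>>> jog_arm --pt "0 0 0 0 0 0 -1" --pt "0 0 0 0 0 0 -1" --pt "0 0 -0.002 0 0 0 -1" --pt "0 0 -0.004 0 0 0 -1" --pt "0 0 -0.008 0 0 0 -1"

```text
time_s: 8.95
ee_pos: [0.3834, -0.2203, 0.1166]
eef_rot: [-3.141, 0.383, 2.485]
force: [-0.2, 0.2, -2.9]
grip_width: 0.0434
grip_force: 54.9
```

>>> jog_arm --pt "0 0 -0.012 0 0 0 -1" --pt "0 0 -0.014 0 0 0 -1" --pt "0 0 -0.016 0 0 0 -1" --pt "0 0 -0.018 0 0 0 -1" --pt "0 0 -0.02 0 0 0 -1"

```text
time_s: 9.45
ee_pos: [0.3595, -0.2019, 0.1918]
eef_rot: [-3.141, 0.384, 2.485]
force: [-0.2, 0.5, -2.7]
grip_width: 0.0436
grip_force: 54.9
```

>>> jog_arm --pt "-0.006 0 -0.018 0 0 0 -1" --pt "-0.008 0 -0.018 0 0 0 -1" --pt "-0.008 0 -0.018 0 0 0 -1" --pt "-0.008 0 -0.018 0 0 0 -1" --pt "-0.008 0 -0.018 0 0 0 -1"

```text
time_s: 9.95
ee_pos: [0.3608, -0.2029, 0.2898]
eef_rot: [-3.142, 0.385, 2.485]
force: [-0.3, 0.3, -2.9]
grip_width: 0.0439
grip_force: 54.9
```

>>> jog_arm --pt "-0.008 0 -0.018 0 0 0 -1" --pt "-0.008 0 -0.018 0 0 0 -1" --pt "-0.008 0 -0.018 0 0 0 -1" --pt "-0.006 0 -0.014 0 0 0 -1" --pt "0 0 0 0 0 0 -1"

```text
time_s: 10.45
ee_pos: [0.3631, -0.2046, 0.365]
eef_rot: [3.141, 0.388, 2.485]
force: [1.4, -0.4, -2.9]
grip_width: 0.0438
grip_force: 54.9
```

```bash
python3 - <<'E'
from g import *
o=ctrl.get_obs();print(o["ee_pos"],o["qpos"],o["force"],o["moment"],o["grip_width"])
import numpy as np
# binder in tool frame, measured by blue in wrist view: compare model over angle
im=snap("wrist","w7.png"); hsv=cv2.cvtColor(im,cv2.COLOR_RGB2HSV)
m=((hsv[...,0]>100)&(hsv[...,0]<122)&(hsv[...,1]>130)).astype(np.uint8)
n,l,st,ce=cv2.connectedComponentsWithStats(m);i=np.argsort(-st[1:,4])[:6]+1;print(st[i])
x,Rc=cur();g=x-.019*Rc[:,2]
for phi in(.2,.315,.45):  # angle between -bz and tool z, tips toward spine
    # binder axes in tool: by=ty ; tool z=-cos bz - sin bx ; 
    bz=-np.cos(phi)*Rc[:,2]-np.sin(phi)*Rc[:,0]; bx=-np.cos(phi)*Rc[:,0]+ -np.sin(phi)*Rc[:,2]*1
    by=np.cross(bz,bx)
    C=[g+(dd-.030)*bx+yy*by+(.16-.122)*bz for dd,yy in((0,.022),(0,-.022),(.115,-.022),(.115,.022))]
    print(phi,by@Rc[:,1],bx@bz,proj("wrist",np.array(C)).round(0).tolist())
E
```

```text
[ 0.36311381 -0.20455263  0.3649635 ] [-0.5829897  -0.32550955  1.82215477 -0.02898357  1.25807493 -1.4939728 ] [ 1.37227183 -0.43040824 -2.93310696] [0.28206202 0.41533632 0.0146058 ] 0.04377691462429836
[[ 200  168   98  116 5047]
 [ 217  318    9   37  330]
 [ 234  318    9   37  329]
 [ 251  318    9   37  329]
 [ 268  318   10   37  307]
 [ 293  318    7   37  226]]
0.2 0.9210609940028861 0.38941834230865086 [[296.0, 225.0], [203.0, 225.0], [205.0, 478.0], [294.0, 478.0]]
0.315 0.8080275083121526 0.58914475794227 [[289.0, 233.0], [211.0, 233.0], [208.0, 503.0], [291.0, 503.0]]
0.45 0.6216099682706651 0.783326909627484 [[278.0, 241.0], [221.0, 241.0], [216.0, 530.0], [284.0, 530.0]]
```

```bash
python3 - <<'E'
from g import *
im=cv2.cvtColor(cv2.imread("pics/w7.png"),cv2.COLOR_BGR2RGB); hsv=cv2.cvtColor(im,cv2.COLOR_RGB2HSV)
m=((hsv[...,0]>100)&(hsv[...,0]<122)&(hsv[...,1]>130))
for c in(212,225,246,270,290): 
    r=np.where(m[:,c])[0]; print(c,r.min(),r.max(),len(r))
for r in(175,190,200,240,300): 
    r_=np.where(m[r])[0]; print(r,r_.min(),r_.max())
for r in range(160,290,10): print(r,im[r,246].tolist(),im[r,203].tolist())
x,Rc=cur();g=x-.019*Rc[:,2]
for phi in(-.1,.1,.2,.315,.45):
    bz=-np.cos(phi)*Rc[:,2]+np.sin(phi)*Rc[:,0]; bx=-np.sin(phi)*Rc[:,2]-np.cos(phi)*Rc[:,0]; by=np.cross(bz,bx)
    C=[g+(dd-.030)*bx+yy*by+(uu-.122)*bz for dd,yy,uu in((0,.022,.16),(0,-.022,.16),(.115,-.022,.16),(.115,.022,.16),(0,.022,0),(0,-.022,0))]
    print(phi,(by@Rc[:,1]).round(2),proj("wrist",np.array(C)).round(0).astype(int).tolist())
E
```

```text
212 168 173 6
225 168 353 152
246 169 174 6
270 169 354 152
290 169 208 37
175 203 293
190 203 294
200 203 294
240 202 295Traceback (most recent call last):
  File "<stdin>", line 7, in <module>
    return umr_minimum(a, axis, None, out, keepdims, initial, where)
ValueError: zero-size array to reduction operation minimum which has no identity
```

```bash
python3 - <<'E'
from g import *
x,Rc=cur();g=x-.019*Rc[:,2]
for phi in(-.1,.1,.2,.315,.45):
    bz=-np.cos(phi)*Rc[:,2]+np.sin(phi)*Rc[:,0]; bx=-np.sin(phi)*Rc[:,2]-np.cos(phi)*Rc[:,0]; by=np.cross(bz,bx)
    C=[g+(dd-.030)*bx+yy*by+(uu-.122)*bz for dd,yy,uu in((0,.022,.16),(0,-.022,.16),(.115,-.022,.16),(.115,.022,.16),(0,.022,0),(0,-.022,0))]
    print(phi,(by@Rc[:,1]).round(2),proj("wrist",np.array(C)).round(0).astype(int).tolist())
E
```

```text
-0.1 1.0 [[304, 224], [195, 224], [208, 421], [291, 421], [274, 146], [225, 146]]
0.1 1.0 [[302, 202], [197, 202], [203, 443], [296, 443], [273, 172], [226, 172]]
0.2 1.0 [[301, 192], [198, 192], [200, 452], [299, 452], [273, 185], [226, 185]]
0.315 1.0 [[300, 182], [199, 182], [196, 461], [303, 461], [272, 200], [226, 200]]
0.45 1.0 [[298, 172], [201, 172], [191, 468], [308, 468], [272, 217], [226, 217]]
```

```bash
cat > pl.py <<'E'
from g import *
sx=np.array([np.cos(q[2]),np.sin(q[2]),0]);sy=np.array([-sx[1],sx[0],0]);ez=np.array([0,0,1.])
bz=np.sin(.26)*sx+np.cos(.26)*ez;by=np.cos(.26)*sx-np.sin(.26)*ez;bx=-sy
C0=np.array([q[0],q[1],.034])+.08*bz-.022*by
def tool(phi,uG,dG,off):
    tz=-np.cos(phi)*bz-np.sin(phi)*bx
    return C0+off+(uG-.08)*bz+(dG-.0575)*bx+.019*tz, Rot(by,tz)
E
python3 - <<'E'
from pl import *
print(C0)
a,b=tool(.315,.13,.033,.09*bz-.008*by);print(a)
plan(a,b,vmax=.03,wmax=.1)
E
```

```text
[0.52554105 0.10303074 0.11696697]
[0.53622632 0.14000207 0.23686025]
14 rows [0.0127, 0.0254, 0.0063] [0.0199, 0.0535, 0.0383]
```

>>> jog_arm --pt "0.006 0.012 -0.005 0.01 0.025 0.02 -1" --pt "0.0127 0.0254 0.004 0.02 0.0535 0.038 -1" --pt "0.0127 0.0254 0.0063 0.02 0.0535 0.038 -1" --pt "0.0127 0.0254 0.0063 0.02 0.0535 0.038 -1" --pt "0.0127 0.0254 0.0063 0.02 0.0535 0.038 -1"

```text
time_s: 11.0
ee_pos: [0.4012, -0.086, 0.3266]
eef_rot: [-3.098, 0.146, 2.301]
force: [0.2, 0.5, -2.5]
grip_width: 0.0437
grip_force: 54.9
```

>>> jog_arm --pt "0.0127 0.0254 0.0063 0.02 0.0535 0.038 -1" --pt "0.0127 0.0254 0.0063 0.02 0.0535 0.038 -1" --pt "0.0127 0.0254 0.0063 0.02 0.0535 0.038 -1" --pt "0.0127 0.0254 0.0063 0.02 0.0535 0.038 -1" --pt "0.0127 0.0254 0.0063 0.02 0.0535 0.038 -1"

```text
time_s: 11.5
ee_pos: [0.4632, 0.0379, 0.2827]
eef_rot: [-3.002, -0.104, 2.088]
force: [0.6, 0.1, -2.4]
grip_width: 0.0439
grip_force: 54.9
```

```bash
python3 - <<'E'
from pl import *
print(ctrl.get_obs()["qpos"],ctrl.get_obs()["ee_pos"],ctrl.get_obs()["grip_width"])
a,b=tool(.315,.13,.033,.09*bz-.008*by)
plan(a,b,vmax=.03,wmax=.08)
E
```

```text
[-0.00814195  0.16402415  1.51826561  0.0187996   1.63210081 -0.53307156] [0.46323484 0.03790764 0.28271326] 0.0438708069621209
5 rows [0.0105, 0.0236, 0.007] [0.0174, 0.048, 0.0344]
```

>>> jog_arm --pt "0.0105 0.0236 0.007 0.0174 0.048 0.0344 -1" --pt "0.0105 0.0236 0.007 0.0174 0.048 0.0344 -1" --pt "0.0105 0.0236 0.007 0.0174 0.048 0.0344 -1" --pt "0.0105 0.0236 0.007 0.0174 0.048 0.0344 -1" --pt "0.0105 0.0236 0.007 0.0174 0.048 0.0344 -1"

```text
time_s: 12.0
ee_pos: [0.5367, 0.1398, 0.237]
eef_rot: [-2.869, -0.304, 1.866]
force: [-0.7, 0.1, -2.9]
grip_width: 0.0436
grip_force: 54.9
```

>>> jog_arm --pt "0 0 0 0 0 0 -1" --pt "0 0 0 0 0 0 -1"

```text
time_s: 12.2
ee_pos: [0.5362, 0.1388, 0.2372]
eef_rot: [-2.87, -0.302, 1.869]
force: [-0.6, 0.4, -2.8]
grip_width: 0.0436
grip_force: 54.9
```

```bash
python3 - <<'E'
from pl import *
a,b=tool(.315,.13,.033,.09*bz-.008*by)
plan(a,b)
x,Rc=cur();g=x-.019*Rc[:,2]
s=snap("scene","s8.png");wr=snap("wrist","w8.png");tp=snap("top","t8.png")
def ax(phi): 
    Z=-np.cos(phi)*Rc[:,2]+np.sin(phi)*Rc[:,0];X=-np.sin(phi)*Rc[:,2]-np.cos(phi)*Rc[:,0];return X,np.cross(Z,X),Z
def box(phi,u,d): 
    X,Y,Z=ax(phi);c=g+(.0575-d)*X+(.08-u)*Z
    return np.array([c+i*.0575*X+j*.022*Y+k*.08*Z for k in(-1,1) for i,j in((-1,-1),(-1,1),(1,1),(1,-1))])
np.savez("s8.npz",x=x,Rc=Rc)
s=cv2.imread("pics/s8.png");k=5;r=(165,110,100,115)
im=cv2.resize(s[r[1]:r[1]+r[3],r[0]:r[0]+r[2]],None,fx=k,fy=k,interpolation=cv2.INTER_CUBIC)
P=box(.315,.13,.033);U=((proj("scene",P)-r[:2])*k).round().astype(int)
cv2.polylines(im,[U[[0,3,7,4]]],True,(255,0,255),1);cv2.polylines(im,[U[[0,1,5,4]]],True,(0,255,255),1)
wi=cv2.imread("pics/w8.png")[100:384,150:362]
cv2.polylines(wi,[(proj("wrist",P)[4:]-[150,100]).round().astype(int)],True,(255,0,255),1)
o=np.zeros((575,800,3),np.uint8);o[:,:500]=im;o[:284,500:712]=wi
cv2.imwrite("pics/m8.png",o)
E
```

```text
1 rows [0.001, 0.0006, 0.0005] [0.0005, 0.0024, 0.0014]
```

View pics/m8.png

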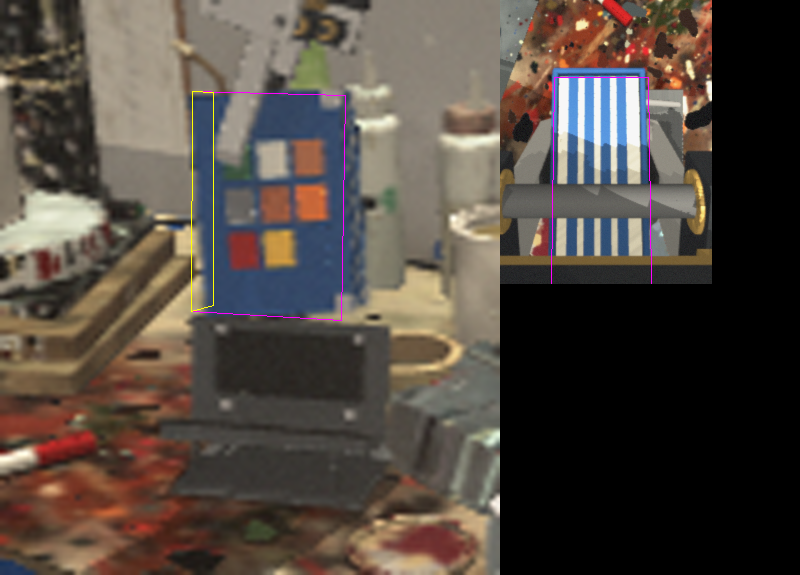

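```bash
python3 - <<'E'
from pl import *
x,Rc=cur();g=x-.019*Rc[:,2]
def box(phi,u,d,y=0): 
    Z=-np.cos(phi)*Rc[:,2]+np.sin(phi)*Rc[:,0];X=-np.sin(phi)*Rc[:,2]-np.cos(phi)*Rc[:,0];Y=np.cross(Z,X);c=g+(.0575-d)*X+(.08-u)*Z
    return np.array([c+i*.0575*X+j*.022*Y+k*.08*Z for k in(-1,1) for i,j in((-1,-1),(-1,1),(1,1),(1,-1))])
so=np.array([[192,92],[205,312]])/5+[165,110]; wo=np.array([[203,170],[296,170]])
res=lambda v:np.r_[(proj("scene",box(*v)[[5,1]])-so).ravel()*1.5,(proj("wrist",box(*v)[[4,5]])-wo).ravel()*.5]
r=least_squares(res,[.35,.13,.033],x_scale=[.1,.01,.01]);print(r.x,r.fun.round(2))
a,b=tool(r.x[0],r.x[1],r.x[2],.05*bz-.006*by);a=plan(a,b,n=3)
a,b=tool(r.x[0],r.x[1],r.x[2],.012*bz-.006*by);plan(a,b,b and 0 if 0 else a*0+a,b) if 0 else plan(a,b,*tool(r.x[0],r.x[1],r.x[2],.05*bz-.006*by))
np.save("fit3.npy",r.x)
B1=w(q,[[0,.08,.034],[0,-.08,.034],[-.056,0,.049],[.022,.08,.116],[.022,-.08,.116]])
print(((proj("scene",B1)-[165,110])*5).round(0).tolist())
E
```

```text
[0.30540816 0.13527805 0.0380186 ] [ 4.63  1.27  0.06 -0.9   0.29 -0.83 -0.4  -0.88]
3 rows [-0.0049, 0.001, 0.0113] [0.0012, -0.0022, 0.0005]
1 rows [-0.0114, -0.0, 0.0362] [0.0, 0.0, 0.0]
[[187.0, 418.0], [385.0, 432.0], [260.0, 437.0], [187.0, 309.0], [388.0, 321.0]]
```

```bash
python3 - <<'E'
from pl import *
x,Rc=cur();g=x-.019*Rc[:,2]
def box(phi,u,d): 
    Z=-np.cos(phi)*Rc[:,2]+np.sin(phi)*Rc[:,0];X=-np.sin(phi)*Rc[:,2]-np.cos(phi)*Rc[:,0];Y=np.cross(Z,X);c=g+(.0575-d)*X+(.08-u)*Z
    return np.array([c+i*.0575*X+j*.022*Y+k*.08*Z for k in(-1,1) for i,j in((-1,-1),(-1,1),(1,1),(1,-1))])
so=np.array([[192,92],[205,312]])/5+[165,110]; wo=np.array([[203,170],[296,170]])
for ph in(.36,.40):
    res=lambda v:np.r_[(proj("scene",box(ph,*v)[[5,1]])-so).ravel()*1.5,(proj("wrist",box(ph,*v)[[4,5]])-wo).ravel()*.5]
    r=least_squares(res,[.13,.033],x_scale=[.01,.01]);print(ph,r.x,r.fun.round(2))
    U=((proj("scene",box(ph,*r.x))-[165,110])*5).round(0);print(U[[0,3,7,4,1,5]].tolist())
v=(.39,r.x[0],r.x[1]);np.save("fit3.npy",v)
h=tool(*v,.05*bz-.006*by);plan(*h,n=4);plan(*tool(*v,.012*bz-.006*by),*h)
print(h[0])
E
```

```text
0.36 [0.13357627 0.03718413] [ 4.41  1.41  3.1  -0.66  0.35 -1.35 -0.46 -1.4 ]
[[194.0, 316.0], [344.0, 317.0], [338.0, 93.0], [185.0, 96.0], [215.0, 310.0], [207.0, 97.0]]
0.4 [0.13248    0.03656319] [ 4.25  1.57  5.32 -0.54  0.41 -1.72 -0.53 -1.77]
[[202.0, 316.0], [352.0, 311.0], [337.0, 87.0], [184.0, 96.0], [223.0, 310.0], [206.0, 97.0]]
4 rows [-0.0035, 0.0007, 0.0091] [0.0008, 0.0195, 0.0004]
1 rows [-0.0144, 0.0, 0.0351] [0.0, 0.0, 0.0]
[0.53000349 0.13512498 0.20056247]
```

```bash
python3 - <<'E'
from pl import *
x,Rc=cur();g=x-.019*Rc[:,2]
def box(phi,u,d): 
    Z=-np.cos(phi)*Rc[:,2]+np.sin(phi)*Rc[:,0];X=-np.sin(phi)*Rc[:,2]-np.cos(phi)*Rc[:,0];Y=np.cross(Z,X);c=g+(.0575-d)*X+(.08-u)*Z
    return np.array([c+i*.0575*X+j*.022*Y+k*.08*Z for k in(-1,1) for i,j in((-1,-1),(-1,1),(1,1),(1,-1))])
so=np.array([[192,92],[205,312]])/5+[165,110]; wo=np.array([[203,170],[296,170]])
res=lambda v:np.r_[(proj("scene",box(*v)[[4,0]])-so).ravel()*1.5,(proj("wrist",box(*v)[[4,5]])-wo).ravel()*.5]
r=least_squares(res,[.38,.13,.033],x_scale=[.1,.01,.01]);print(r.x,r.fun.round(2))
v=r.x;np.save("fit3.npy",v)
U=((proj("scene",box(*v))-[165,110])*5).round(0);print(U[[0,3,7,4]].tolist())
h=tool(*v,.05*bz-.006*by);plan(*h,n=4);plan(*tool(*v,.012*bz-.006*by),*h)
print(h[0])
E
```

```text
[0.4001302  0.12923179 0.03382775] [-1.35 -0.1  -0.   -0.01 -0.14  0.28  0.04  0.23]
[[205.0, 312.0], [355.0, 307.0], [340.0, 82.0], [187.0, 92.0]]
4 rows [-0.0031, 0.0007, 0.0101] [0.0008, 0.022, 0.0004]
1 rows [-0.0148, 0.0, 0.035] [0.0, 0.0, 0.0]
[0.52816679 0.13752882 0.19749502]
```

>>> jog_arm --pt "-0.003 0.0005 0.01 0.0008 0.022 0.0004 -1" --pt "-0.003 0.0005 0.01 0.0008 0.022 0.0004 -1" --pt "-0.003 0.0005 0.01 0.0008 0.022 0.0004 -1" --pt "-0.003 0.0005 0.01 0.0008 0.022 0.0004 -1" --pt "0 0 0 0 0 0 -1"

```text
time_s: 12.85
ee_pos: [0.5268, 0.1373, 0.1956]
eef_rot: [-2.856, -0.388, 1.839]
force: [-0.2, -0.4, -4.2]
grip_width: 0.0435
grip_force: 54.9
```

>>> jog_arm --pt "-0.0037 0 0.0088 0 0 0 -1" --pt "-0.0037 0 0.0088 0 0 0 -1" --pt "-0.0037 0 0.0088 0 0 0 -1" --pt "0 0 0 0 0 0 -1" --pt "0 0 0 0 0 0 -1"

```text
time_s: 13.35
ee_pos: [0.5207, 0.1352, 0.17]
eef_rot: [-2.859, -0.387, 1.842]
force: [0.2, -0.1, -2.1]
grip_width: 0.044
grip_force: 54.9
```

```bash
python3 - <<'E'
from pl import *
v=np.load("fit3.npy");x,Rc=cur()
t,b=tool(*v,0*bz);d=x-t;print("off bx,by,bz",d@bx,d@by,d@bz,R.from_matrix(Rc.T@b).as_rotvec())
plan(*tool(*v,.012*bz-.007*by)); print(ctrl.get_obs()["force"])
E
```

```text
off bx,by,bz -0.0005703083809902333 -0.006442194273959121 0.021381138162292 [-9.53967263e-04 -6.11400192e-04 -7.31344030e-05]
1 rows [-0.0042, -0.0005, 0.0084] [-0.001, -0.0006, -0.0001]
[ 0.15564327 -0.11645418 -2.10201819]
```

>>> jog_arm --pt "-0.0016 0 0.0037 0 0 0 -1" --pt "-0.0016 0 0.0037 0 0 0 -1" --pt "-0.0012 0 0.0028 0 0 0 -1" --pt "-0.0008 0 0.0018 0 0 0 -1" --pt "0 0 0 0 0 0 -1"

```text
time_s: 13.85
ee_pos: [0.5175, 0.1337, 0.157]
eef_rot: [-2.859, -0.387, 1.841]
force: [-0.0, 0.6, -3.0]
grip_width: 0.0436
grip_force: 54.9
```

>>> jog_arm --pt "-0.0006 0 0.0014 0 0 0 -1" --pt "-0.0006 0 0.0014 0 0 0 -1" --pt "0 0 0 0 0 0 -1"

```text
time_s: 14.15
ee_pos: [0.5168, 0.1334, 0.1542]
eef_rot: [-2.859, -0.387, 1.841]
force: [-0.4, 0.2, -2.5]
grip_width: 0.044
grip_force: 54.9
```

>>> jog_arm --pt "-0.0006 0 0.0014 0 0 0 -1" --pt "-0.0004 0 0.0009 0 0 0 -1" --pt "0 0 0 0 0 0 -1"

```text
time_s: 14.45
ee_pos: [0.5162, 0.1332, 0.1518]
eef_rot: [-2.859, -0.387, 1.841]
force: [0.3, -1.1, -2.8]
grip_width: 0.0436
grip_force: 54.9
```

>>> jog_arm --pt "-0.0004 0 0.0009 0 0 0 -1" --pt "-0.0004 0 0.0009 0 0 0 -1" --pt "0 0 0 0 0 0 -1"

```text
time_s: 14.75
ee_pos: [0.5157, 0.133, 0.1499]
eef_rot: [-2.859, -0.387, 1.841]
force: [-0.4, 0.4, -2.7]
grip_width: 0.0439
grip_force: 54.9
```

>>> jog_arm --pt "-0.0004 0 0.0009 0 0 0 -1" --pt "0 0 0 0 0 0 -1"

```text
time_s: 14.95
ee_pos: [0.5156, 0.1329, 0.149]
eef_rot: [-2.859, -0.387, 1.841]
force: [0.1, -0.2, -2.2]
grip_width: 0.0438
grip_force: 54.9
```

>>> jog_arm --pt "-0.0004 0 0.0009 0 0 0 -1" --pt "0 0 0 0 0 0 -1"

```text
time_s: 15.15
ee_pos: [0.5155, 0.1328, 0.1485]
eef_rot: [-2.86, -0.387, 1.842]
force: [0.8, -0.0, 1.8]
grip_width: 0.0435
grip_force: 55.0
```

>>> jog_arm --pt "-0.0004 0 0.0009 0 0 0 -1" --pt "0 0 0 0 0 0 -1"

```text
time_s: 15.35
ee_pos: [0.5155, 0.1327, 0.1482]
eef_rot: [-2.861, -0.387, 1.842]
force: [1.7, -0.8, 8.8]
grip_width: 0.044
grip_force: 55.0
```

>>> jog_arm --pt "0.0003 0.001 -0.0007 0 0 0 -1" --pt "0 0.001 0 0 0 0 -1" --pt "0 0.001 0 0 0 0 -1" --pt "0 0 0 0 0 0 -1"

```text
time_s: 15.75
ee_pos: [0.5173, 0.1336, 0.1477]
eef_rot: [-2.857, -0.387, 1.841]
force: [-6.8, -2.7, 11.0]
grip_width: 0.0439
grip_force: 55.0
```

>>> jog_arm --pt "0 0.001 0 0 0 0 -1" --pt "0 0.001 0 0 0 0 -1" --pt "0 0 0 0 0 0 -1"

```text
time_s: 16.05
ee_pos: [0.518, 0.134, 0.1476]
eef_rot: [-2.853, -0.387, 1.84]
force: [-14.7, -7.0, 17.1]
grip_width: 0.0438
grip_force: 55.1
```

>>> jog_arm --pt "0 0.001 0 0 0 0 -1" --pt "0 0 0 0 0 0 -1"

```text
time_s: 16.25
ee_pos: [0.5183, 0.1341, 0.1476]
eef_rot: [-2.851, -0.387, 1.84]
force: [-19.7, -7.9, 21.1]
grip_width: 0.0438
grip_force: 55.1
```

>>> jog_arm --pt "0 0.001 0 0 0 0 -1" --pt "0 0 0 0 0 0 -1"

```text
time_s: 16.45
ee_pos: [0.5187, 0.1343, 0.1475]
eef_rot: [-2.85, -0.387, 1.839]
force: [-26.0, -10.9, 24.7]
grip_width: 0.0438
grip_force: 55.2
```

>>> jog_arm --pt "0 -0.002 0 0 0 0 -1" --pt "0.0006 -0.002 -0.0014 0 0 0 -1" --pt "0.0006 0 -0.0014 0 0 0 -1" --pt "0 0 0 0 0 0 -1"

```text
time_s: 16.85
ee_pos: [0.5184, 0.1341, 0.1502]
eef_rot: [-2.858, -0.387, 1.841]
force: [-7.2, -1.0, 4.6]
grip_width: 0.0436
grip_force: 55.0
```

>>> jog_arm --pt "0 0.001 0 0 0 0 -1" --pt "0 0.001 0 0 0 0 -1" --pt "0 0 0 0 0 0 -1"

```text
time_s: 17.15
ee_pos: [0.5191, 0.1344, 0.1504]
eef_rot: [-2.854, -0.387, 1.841]
force: [-16.4, -4.7, 14.6]
grip_width: 0.0435
grip_force: 55.1
```

>>> jog_arm --pt "0 0.001 0 0 0 0 -1" --pt "0 0.001 0 0 0 0 -1" --pt "0 0 0 0 0 0 -1"

```text
time_s: 17.45
ee_pos: [0.5196, 0.1346, 0.1504]
eef_rot: [-2.85, -0.387, 1.84]
force: [-25.5, -11.3, 21.4]
grip_width: 0.0436
grip_force: 55.1
```

```bash
python3 - <<'E'
from pl import *
o=ctrl.get_obs();F=np.array(o["force"]);Mo=np.array(o["moment"]);print(F,Mo)
F=F-[0,0,-2.7]
v=np.load("fit3.npy");x,Rc=cur();t,b=tool(*v,0*bz);d=x-t;print("off",d@bx,d@by,d@bz,R.from_matrix(Rc.T@b).as_rotvec())
print("F in b",F@bx,F@by,F@bz,"M",Mo@bx,Mo@by,Mo@bz)
# line of action relative to TCP: r0=FxM/F^2
r=np.cross(F,Mo)/(F@F); print("r0 in b",r@bx,r@by,r@bz, "TCP u,d",v[1]-.019*np.cos(v[0]),v[2]-.019*np.sin(v[0]))
E
```

```text
[-25.49432863 -11.34976716  21.3784148 ] [-1.51234065  6.92690692  1.62222053]
off -0.00043586044575760215 -0.0026302848372390265 0.0021243174376522757 [-0.00974785 -0.00157202 -0.00146009]
F in b 1.1025690431974915 -33.13768822935538 16.100497702691058 M -6.994515765555502 0.7041221589740743 1.8659513066577595
r0 in b -0.05385899232259087 -0.08440814722367544 -0.17003869443274425 TCP u,d 0.11173259673221966 0.02642652474799024
```

>>> jog_arm --pt "0 -0.0015 0 0 0 0 -1" --pt "0 -0.0015 0 0 0 0 -1" --pt "0 -0.001 0 0 0 0 -1" --pt "0 0 0 0 0 0 -1"

```text
time_s: 17.85
ee_pos: [0.5183, 0.1344, 0.1502]
eef_rot: [-2.858, -0.387, 1.841]
force: [-5.6, 1.4, 2.3]
grip_width: 0.0435
grip_force: 55.0
```

>>> jog_arm --pt "-0.0006 0 0.0014 0 0 0 -1" --pt "-0.0004 0 0.0009 0 0 0 -1" --pt "0 0 0 0 0 0 -1"

```text
time_s: 18.15
ee_pos: [0.5178, 0.1341, 0.1476]
eef_rot: [-2.858, -0.387, 1.842]
force: [-5.5, 1.1, 0.8]
grip_width: 0.0436
grip_force: 55.0
```

```bash
python3 - <<'E'
from pl import *
v=np.load("fit3.npy");x,Rc=cur();t,b=tool(*v,0*bz);d=x-t;o=ctrl.get_obs();F=np.array(o["force"])+[0,0,2.7];print("off",d@bx,d@by,d@bz,R.from_matrix(Rc.T@b).as_rotvec(),F@bx,F@by,F@bz)
E
```

```text
off -0.0006438873822104164 -0.003741434347413287 -0.0010013020490901837 [-2.1829971e-03 -1.2721729e-03  9.3670492e-05] -3.027148656358769 -5.457493109078852 2.130411096912342
```

>>> jog_arm --pt "-0.0003 0 0.0007 0 0 0 -1" --pt "0 0 0 0 0 0 -1" --pt "0 0 0 0 0 0 -1"

```text
time_s: 18.45
ee_pos: [0.5177, 0.1341, 0.1476]
eef_rot: [-2.859, -0.388, 1.842]
force: [-6.7, -0.5, 7.7]
grip_width: 0.0442
grip_force: 55.0
```

>>> jog_arm --pt "0 0 0 0 0 0 -1" --pt "0 0 0 0 0 0 -1" --pt "0 0 0 0 0 0 -1" --pt "0 0 0 0 0 0 -1" --squeeze 5

```text
time_s: 18.85
ee_pos: [0.5178, 0.1341, 0.1476]
eef_rot: [-2.859, -0.387, 1.842]
force: [-6.0, -0.4, 7.6]
grip_width: 0.0442
grip_force: 5.0
```

>>> jog_arm --pt "0 0 0 0 0 0 -0.02" --pt "0 0 0 0 0 0 0.02" --pt "0 0 0 0 0 0 0.1" --pt "0 0 0 0 0 0 0.2" --pt "0 0 0 0 0 0 0.3"

```text
time_s: 19.35
ee_pos: [0.5181, 0.1338, 0.1469]
eef_rot: [-2.86, -0.386, 1.841]
force: [-0.8, 1.0, 0.2]
grip_width: 0.0597
grip_force: 0.0
```

```bash
python3 - <<'E'
from pl import *
v=np.load("fit3.npy");x,Rc=cur();o=ctrl.get_obs();print(o["force"],o["grip_width"])
g0=C0
im=snap("wrist","w9.png");hsv=cv2.cvtColor(im,cv2.COLOR_RGB2HSV)
m=((hsv[...,0]>95)&(hsv[...,0]<125)&(hsv[...,1]>110))
n,l,st,ce=cv2.connectedComponentsWithStats(m.astype(np.uint8));i=1+np.argmax(st[1:,4]);print("blue",st[i])
T=[C0+s*.0575*bx+j*.022*by+.08*bz for s,j in((-1,-1),(-1,1),(1,1),(1,-1))]
print("wrist exp",proj("wrist",np.array(T)).round(0).tolist())
ys,xs=np.where(l==i); print("top edge left/right rows", [int(ys[xs==c].min()) for c in (st[i][0]+5,st[i][0]+st[i][2]//2,st[i][0]+st[i][2]-6)])
s=snap("scene","s9.png");hsv=cv2.cvtColor(s,cv2.COLOR_RGB2HSV);m=((hsv[...,0]>100)&(hsv[...,0]<122)&(hsv[...,1]>110));m[:,:170]=0;m[:,270:]=0
n,l,st,ce=cv2.connectedComponentsWithStats(m.astype(np.uint8));i=1+np.argmax(st[1:,4]);print("scene",st[i])
Bx=np.array([C0+a*.0575*bx+j*.022*by+k*.08*bz for k in(-1,1) for a,j in((-1,-1),(-1,1),(1,1),(1,-1))]);print(proj("scene",Bx).round(1).tolist())
mm=l==i
for r in range(st[i][1]+3,st[i][1]+st[i][3],6): c=np.where(mm[r])[0]; print(r,c.min(),c.max())
E
```

```text
[-0.79667222  0.97616987  0.19220957] 0.059728648032788795
blue [ 198  166   98  118 5896]
wrist exp [[209.0, 170.0], [304.0, 170.0], [312.0, 446.0], [204.0, 446.0]]
top edge left/right rows [167, 167, 166]
scene [203 154  31  41 588]
[[203.7, 195.8], [207.8, 193.9], [236.4, 196.0], [233.1, 197.9], [203.9, 153.1], [208.1, 152.5], [237.2, 153.9], [233.9, 154.5]]
157 204 228
163 204 232
169 204 232
175 204 232
181 204 232
187 204 231
193 204 232
```

>>> jog_arm --pt "0 0 0 0 0 0 0.6" --pt "0 0 0 0 0 0 1" --pt "0 0 0 0 0 0 1" --pt "0 0 0 0 0 0 1" --pt "0 0 0 0 0 0 1"

```text
time_s: 19.95
ee_pos: [0.518, 0.1338, 0.1469]
eef_rot: [-2.859, -0.386, 1.842]
force: [-0.2, 1.1, -0.1]
grip_width: 0.0934
grip_force: 0.0
```

>>> jog_arm --pt "0 0 -0.01 0 0 0 1" --pt "0 0 -0.02 0 0 0 1" --pt "0 0 -0.03 0 0 0 1" --pt "0 0 -0.04 0 0 0 1" --pt "0 0 -0.04 0 0 0 1"

```text
time_s: 20.45
ee_pos: [0.5694, 0.0948, 0.2736]
eef_rot: [-2.86, -0.386, 1.842]
force: [-0.0, -0.5, 0.1]
grip_width: 0.0937
grip_force: 0.0
```

>>> jog_arm --pt "0 0 -0.04 0 0 0 1" --pt "0 0 -0.02 0 0 0 1" --pt "0 0 0 0 0 0 1" --pt "0 0 0 0 0 0 1"

```text
time_s: 20.85
ee_pos: [0.5908, 0.0789, 0.324]
eef_rot: [-2.859, -0.387, 1.841]
force: [-0.4, -0.5, -0.7]
grip_width: 0.0944
grip_force: 0.0
```

```bash
python3 - <<'E'
from pl import *
s=snap("scene","s10.png");hsv=cv2.cvtColor(s,cv2.COLOR_RGB2HSV);m=((hsv[...,0]>100)&(hsv[...,0]<122)&(hsv[...,1]>110));m[:,:170]=0;m[:,270:]=0
n,l,st,ce=cv2.connectedComponentsWithStats(m.astype(np.uint8));i=1+np.argmax(st[1:,4]);print("scene",st[i])
mm=l==i
for r in range(st[i][1]+3,st[i][1]+st[i][3],9): c=np.where(mm[r])[0]; print(r,c.min(),c.max())
# other things unchanged: scene difference outside blue & arm
a=cv2.imread("pics/s.png").astype(int);b=cv2.imread("pics/s10.png").astype(int);d=(abs(a-b).max(2)>40)
for nm,(x0,y0,x1,y1) in dict(red=(283,178,300,210),yellow=(276,178,290,205),green=(302,192,340,222),lid=(236,213,262,224),marker=(160,195,190,206)).items(): print(nm,d[y0:y1,x0:x1].mean().round(2))
a=cv2.imread("pics/t.png").astype(int);b=snap("top","t10.png")[...,::-1].astype(int);d=(abs(a-b).max(2)>40)
for nm,(x0,y0,x1,y1) in dict(rackrow=(285,165,365,245),lid=(226,202,262,238),marker=(110,210,142,264),toner=(138,135,160,160)).items(): print(nm,d[y0:y1,x0:x1].mean().round(2))
print(ctrl.get_obs()["time_s"])
E
```

```text
scene [204 154  29  41 692]
157 204 228
166 204 232
175 204 232
184 204 231
193 204 232
red 0.28
yellow 0.0
green 0.03
lid 0.44
marker 0.02
rackrow 0.13
lid 0.39
marker 0.01
toner 0.0
20.95
```

```bash
python3 - <<'E'
import cv2,numpy as np
for f,g,(x0,y0,x1,y1) in(("s","s10",(238,212,262,226)),("t","t10",(228,204,260,236))):
    a=cv2.imread(f"pics/{f}.png");b=cv2.imread(f"pics/{g}.png")
    t=a[y0:y1,x0:x1];r=cv2.matchTemplate(b[y0-15:y1+15,x0-15:x1+15],t,cv2.TM_CCOEFF_NORMED);_,v,_,p=cv2.minMaxLoc(r)
    print(f,v,p[0]-15,p[1]-15,t.mean((0,1)),b[y0:y1,x0:x1].mean((0,1)))
E
```

```text
s 0.7634396553039551 0 0 [ 85.67261905 107.86011905 141.7827381 ] [ 69.02083333  86.05059524 110.4702381 ]
t 0.7240320444107056 0 0 [ 85.97167969 105.33886719 136.93359375] [ 65.9375      81.48242188 102.52246094]
```

The lid has not moved: it matches at zero shift in both views, and the difference is shadow. Handing in.

```bash
python3 -c "
from station import ctrl
print(ctrl.hand_in())"
```

```text
the job is handed in; nothing more can be done
None
```

The blue binder is on the reading stand, foot on the ledge and leaning on the back rest, chips facing the robot. The other three binders still stand in the rack. The marker, toner bottle and tin lid are unmoved in the camera checks, and I handed the job in at about 21 s; the verdict was not shown.

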